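# Start the thread of an ink pot's lid

## Robot

A 6-joint arm with a two-finger parallel gripper is mounted at the origin on the work surface; the furniture and walls round the work are solid. World frame = base frame: x ahead of the robot, y to its left, z up, the work surface at z = 0. Lengths are in mm, angles in rad, forces in N, time in s.
With the tool pointing down it reaches from about 275 to 1000 mm from the base axis. Payload 8.4 kg.
Tool frame: the origin (TCP) lies midway between the tips of the shut fingers; the grasp point (between the pads) lies 19 mm behind it; z points along the fingers, y is the direction in which the jaws open and shut (so a half turn about z gives the same grasp; the last joint's range is limited). The gripper opens to 85 mm and grips with 20 to 120 N. Pads are 22 mm wide; open, the fingers measure 114 mm over their backs; the gripper's body (76 mm by 85 mm) begins 54 mm behind the grasp point. The pads swing forward as they close: fully open they stand 13 mm farther back than shut.
Start: joints at [-1.252, 0.353, 1.633, -0, 1.155, -0.002], TCP at [197.077, -593.118, 231.281] pointing down, gripper open.
Joint ranges: [-2.63, 2.63], [-0.92, 2.1], [0.06, 2.66], [-1.3, 4.44], [0, 2.69], [-3.02, 3.02]. Speed limits (rad/s): [2.22, 2.22, 2.79, 3.14, 3.14, 3.14].

## Interface

Orientations are given as [roll, pitch, yaw] about the fixed x, y, z axes, in that order (R = Rz(yaw) Ry(pitch) Rx(roll)).
In Python, from rig import * gives the robot as it stands.
- The arm moves only by the tool play_rows, never from a script. Its argument "moves" is a list of rows, each a list of 3 entries, a list of its own where there are three numbers: the shift along the tool's x, y, z in m, then the turn, a rotation vector about the tool's x, y, z in rad, then the opening in per cent of the stroke, from 0 (shut) to 100 (fully open). In form: [[[x, y, z], [rx, ry, rz], fingers], ...]. A call has 1 to 20 rows; each row shifts and turns the commanded pose from where the row before left it, along the tool's axes as they then stand; what a row does not reach is not made up. A row lasts 1/10 s, in which the tool goes at most 50 mm and 8.59 degrees, less where a joint would pass 70% of its speed; a pose out of reach is approached as far as the arm can. A call is refused whole if a number of a shift passes 0.05 or a number of a turn 0.15, either way. A call with a gripper value outside its range is refused whole. The fingers move at their own pace and stop on an object; "squeeze" is the grip in N (left out, the last holds). Time passes only in rows, so rows that do not move let the fingers close. It gives the time, the measured TCP pose, the force and the opening at its end, in the units of the state.
- sense(): the state, without advancing time (a new reading comes with each control period).
- grab_frame(name): name is "scene" or "side" or "wrist"; returns a dict with "pixels" (400x640x3 uint8, red, green, blue), "intrinsics" (3x3 intrinsics, pixels), "R" (3x3) and "t" (3): a world point X has camera coordinates R X + t. Camera axes: x right, y down, z forward; pixel columns grow to the right and rows downward; lengths in mm; the calibration is good to about 2 mm. A picture is of the moment at which its call begins. There is no depth.
- sign_off(): hands the job in, once; it reports no verdict.
The state is a dict: "clock": time; "qpos": joint angles; "qvel": joint speeds; "joint_efforts": joint torques, N m; "eef_pos": TCP position; "tcp_rot": TCP orientation; "contact_force": force on the tool from outside, world axes, zero at the start; "wrist_torque": the same for the moment, N m; "opening": opening from 0.0 (shut) to 1.0 (fully open).
Only numpy, scipy, OpenCV 4.12 (cv2) and the standard library are available. Lean on these libraries where they do the work, as an engineer would, in place of code of your own. Each camera call takes 0.05 s, during which the arm holds its last target. There are 200 camera calls.

## Task

The green lid is only lying on top of its ink pot's thread. Turn it backward (counter-clockwise seen from above) until it drops into the start of the thread, then turn it forward (clockwise) until it is fully closed, and let go. Leave the blue lid closed as it is.

Things in the scene. Friction and masses are not known exactly. Their poses are not given: they have to be found in the camera images.
- lid_green: Loose green round lid, 65 mm across, 60 g. Origin: centre of its underside, z up. Disc top at 21 mm; on it a green grip bar along the lid's x axis through its centre, 50 long, 14 wide, from 21 to 49 mm high, white line on top. Same after half a turn. Its angle (bar against the pot's x, counter-clockwise positive from above) starts at -52 to -78 degrees, its origin 56.5 mm over the pot's.
- pot_green: Ink pot, green band, 62 mm wide, fixed in a plywood disc (110 wide, 12 thick) fixed to the table. Origin: centre of the disc's underside, z up. Thread start: pot's +x and -x axis, 2 WHITE marks on the disc; bar in line (+-10 degrees) lets the lid drop 8.5 mm to 48; a holding hand must go down with it. Then clockwise, staying down, to a stop near -50 degrees (bar in line with 2 RED marks): closed.
- lid_green_mark (a point): Point on top of the green lid's bar, 22 mm from the axis on the lid's +x side, 49 mm above its underside. Before the drop do not turn the lid clockwise past -90 degrees. It turns easily, with about 1.5 mm of play; once dropped, counter-clockwise stops at about +17 degrees.
- lid_blue: Blue lid of the same shape and axes as the green one, already closed on the blue-banded pot (48 mm above its pot's origin, angle about -44 degrees). To be left alone.
- pot_blue: Second pot, the same as pot_green in shape, size and axes but with a blue band, in its own fixed plywood holder.
There are look-alikes about, which are no part of the job. What is shaped like the pot_green but purple is not meant.

How it is judged (in metres and radians):
On the way:
1. the green lid has been turned back to the start of the thread and has dropped in (z of lid_green in the frame of pot_green below 0.052 m and angle between the x axis of lid_green and the x axis of pot_green, either way round below 0.37 rad), for 0.1 s.
At the end, for the whole second after the job is handed in: The green lid is released, at rest, level within 8 degrees, down in its thread (underside under 52 mm above the pot's origin, within 6 mm of its axis) and at least 38 degrees clockwise from the thread's start; the blue lid is still down and at least 34 degrees from its start (z of lid_green in the frame of pot_green below 0.052 m and horizontal distance between lid_green and pot_green below 0.006 m and angle between lid_green's own z axis and vertical below 0.15 rad and angle between the x axis of lid_green and the x axis of pot_green, either way round above 0.66 rad and linear speed of lid_green below 0.02 m/s and z of lid_blue in the frame of pot_blue below 0.052 m and angle between the x axis of lid_blue and the x axis of pot_blue, either way round above 0.6 rad); the robot touches nothing.
It fails at once if the green lid is turned the wrong way, more than 90 degrees from the start of the thread (x of lid_green_mark in the frame of pot_green below -0.004 m).
It fails at once if the blue lid is turned open or lifted (z of lid_blue in the frame of pot_blue above 0.055 m or angle between the x axis of lid_blue and the x axis of pot_blue, either way round below 0.5 rad).
It also fails if it takes over 35 s, if anything falls off the work surface, if the arm or the gripper's body presses on something with over 40 N, if the wrist force passes 120 N, or if a joint passes its speed limit or range.

## Working session

There is one attempt and no reset: what is moved stays moved. The work goes in short steps, Python scripts to look and compute and a tool call to move; the robot and the scene stay as the last step left them, time stands still between calls to the robot, and variables do not carry over. Pictures are saved under pics/ and viewed, about 8 in all and at most 12, crops included, and the job is handed in when it is done.

Besides the shell and the picture viewer there is one more tool, called after "Emit:" by a JSON object that holds its "api" and its "payload", one argument or row to a line. play_rows: Moves the arm, as the interface text tells. Its arguments: {"type":"object","properties":{"moves":{"type":"array"},"squeeze":{"type":"number"}},"required":["moves"]}

```bash
mkdir -p pics; cat > h.py <<'E'
from rig import *
import numpy as np, cv2
def snap(n,f):
    d=grab_frame(n); cv2.imwrite(f'pics/{f}.png',cv2.cvtColor(d['pixels'],cv2.COLOR_RGB2BGR)); np.savez(f'pics/{f}.npz',**{k:np.array(v) for k,v in d.items()}); return d
def load(f): return np.load(f'pics/{f}.npz')
def px2w(d,u,v,z):
    K,R,t=d['intrinsics'],d['R'],np.array(d['t']).ravel()
    r=R.T@np.linalg.inv(K)@np.array([u,v,1.]); c=-R.T@t
    return c+r*(z-c[2])/r[2]
def w2px(d,X):
    p=d['intrinsics']@(d['R']@np.array(X,float)+np.array(d['t']).ravel()); return p[:2]/p[2]
def crop(f,x0,y0,x1,y1,s,o):
    im=cv2.imread(f'pics/{f}.png')[y0:y1,x0:x1]; cv2.imwrite(f'pics/{o}.png',cv2.resize(im,None,fx=s,fy=s,interpolation=cv2.INTER_CUBIC))
E
python3 - <<'E'
from h import *
a=snap('scene','s0');b=snap('side','d0')
print(sense())
cv2.imwrite('pics/both.png',np.vstack([cv2.imread('pics/s0.png'),cv2.imread('pics/d0.png')])[:, :] if 0 else cv2.resize(np.vstack([cv2.imread('pics/s0.png'),cv2.imread('pics/d0.png')]),(480,600)))
E
```

```text
{'clock': 0.1, 'qpos': array([-1.25239484e+00,  3.53600310e-01,  1.63407168e+00, -3.29587956e-05,
        1.15519180e+00, -2.44634719e-03]), 'qvel': array([-0.00062373, -0.00120594, -0.00200815, -0.00058342,  0.00112644,
       -0.00144413]), 'joint_efforts': array([ 5.71543314e-04, -6.06360912e+01, -3.42818785e+01,  1.61126304e-04,
        3.88795059e-03,  1.77389035e-05]), 'eef_pos': array([ 196.93414187, -592.70627423,  230.61827556]), 'tcp_rot': array([-3.14032145e+00,  2.70264294e-05,  3.20861175e-01]), 'contact_force': array([-1.09789478, -0.58065048,  0.50195805]), 'wrist_torque': array([ 0.04319323,  0.00724288, -0.01382715]), 'opening': 0.9953577047498375}
```

View pics/s0.png

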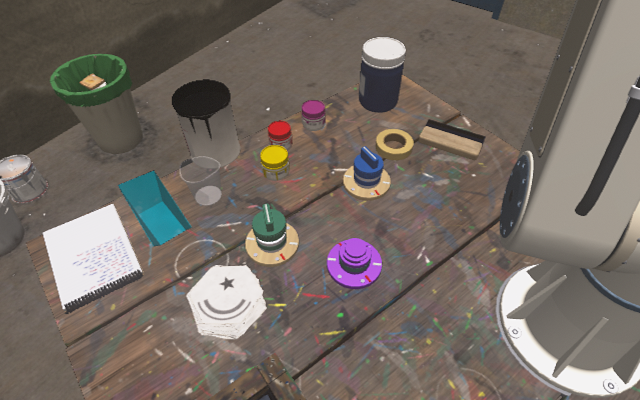

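Candidates: the green lid and pot at (270,232), the blue one at (367,172) and a purple look-alike at (355,260). The one at (270,232) fits, with its green bar lid. I'll confirm that in a crop.

```bash
python3 - <<'E'
from h import *
crop('s0',230,190,310,275,7,'c1')
d=load('s0')
for u,v,z in [(271,243,12),(268,208,105)]: print(px2w(d,u,v,z))
E
```

```text
[548.2670466  179.86067739  12.        ]
[556.81526452 164.83504533 105.        ]
```

View pics/c1.png

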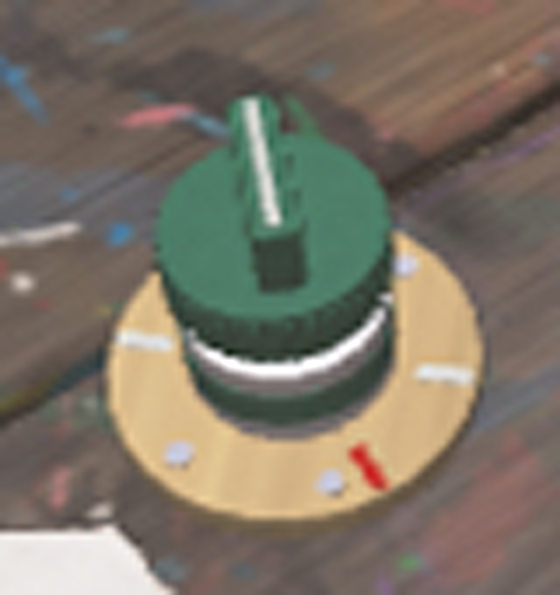

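View pics/d0.png

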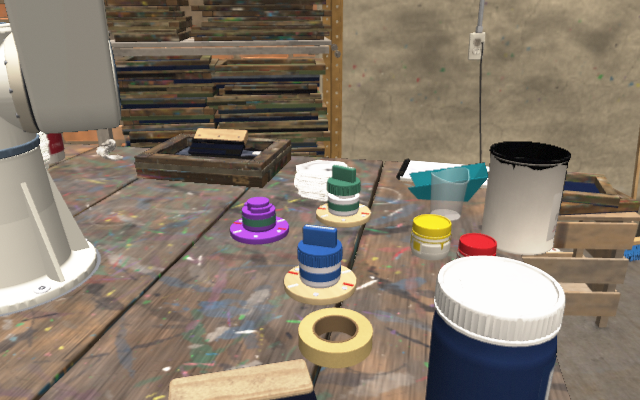

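The crop confirms the green pot. White marks are at (250.7,238.7) and (293.6,243.4), a red mark is at (282.6,256.7), and the bar's white line runs (265.9,204.3) to (269.1,221.7). In the side view the green pot is at (343,200), behind the blue one. Next I work out the geometry.

```bash
python3 - <<'E'
from h import *
d=load('s0')
P=lambda u,v,z: px2w(d,u,v,z)[:2]
w1,w2,r=P(250.7,238.7,12),P(293.6,243.4,12),P(282.6,256.7,12)
b1,b2=P(265.9,204.3,105.5),P(269.1,221.7,105.5)
c=(w1+w2)/2; print(w1,w2,r,c,np.linalg.norm(w1-w2),b1,b2,(b1+b2)/2,np.linalg.norm(b1-b2))
a=lambda v: np.degrees(np.arctan2(v[1],v[0]))
print('white',a(w2-w1),'red',a(r-c),'bar',a(b2-b1))
# blue too
print('blue bar ctr',P(370,156,97), 'cam',-d['R'].T@d['t'].ravel())
s=load('d0'); print(w2px(s,[*c,105.5]),w2px(s,[*c,12]))
E
```

```text
[589.38649167 195.76670756] [509.79616744 153.97774401] [508.20945934 191.88932384] [549.59132956 174.87222579] 89.89403309267938 [565.69641217 160.4260589 ] [533.78157311 189.04565102] [549.73899264 174.73585496] 42.86768019967124
white -152.2982454340373 red 157.6465012387459 bar 138.11587268709874
blue bar ctr [474.78370908 -76.41407316] cam [176.55407804 520.25676506 738.36414799]
[341.29224186 166.065247  ] [340.86421462 210.7408087 ]
```

Emit:
{"api": "play_rows", "payload": {
  "moves": [
    [[0.0321, -0.0343, 0], [0, 0, 0], 60],
    [[0.0321, -0.0343, 0], [0, 0, 0], 60],
    [[0.0321, -0.0343, 0], [0, 0, 0], 60],
    [[0.0321, -0.0343, 0], [0, 0, 0], 60],
    [[0.0321, -0.0343, 0], [0, 0, 0], 60],
    [[0.0321, -0.0343, 0], [0, 0, 0], 60],
    [[0.0321, -0.0343, 0], [0, 0, 0], 60],
    [[0.0321, -0.0343, 0], [0, 0, 0], 60],
    [[0.0321, -0.0343, 0], [0, 0, 0], 60],
    [[0.0321, -0.0343, 0], [0, 0, 0], 60],
    [[0.0321, -0.0343, 0], [0, 0, 0], 60],
    [[0.0321, -0.0343, 0], [0, 0, 0], 60],
    [[0.0321, -0.0343, 0], [0, 0, 0], 60],
    [[0.0321, -0.0343, 0], [0, 0, 0], 60],
    [[0.0321, -0.0343, 0], [0, 0, 0], 60],
    [[0.0321, -0.0343, 0], [0, 0, 0], 60],
    [[0.0321, -0.0343, 0], [0, 0, 0], 60],
    [[0.0321, -0.0343, 0], [0, 0, 0], 60]
  ]
}}

```text
clock: 1.9
eef_pos: [551.0, 177.0, 231.0]
tcp_rot: [3.141, 0.0, 0.321]
contact_force: [0.4, -0.1, 0.4]
opening: 0.601
```

Emit:
{"api": "play_rows", "payload": {
  "moves": [
    [[0, 0, 0], [0, 0, -0.149], 60],
    [[0, 0, 0], [0, 0, -0.149], 60],
    [[0, 0, 0], [0, 0, -0.149], 60],
    [[0, 0, 0], [0, 0, -0.149], 60],
    [[0, 0, 0], [0, 0, -0.149], 60],
    [[0, 0, 0], [0, 0, -0.149], 60],
    [[0, 0, 0], [0, 0, -0.149], 60],
    [[0, 0, 0], [0, 0, -0.149], 60],
    [[0, 0, 0], [0, 0, -0.149], 60],
    [[0, 0, 0], [0, 0, -0.149], 60],
    [[0, 0, 0], [0, 0, -0.149], 60],
    [[0, 0, 0], [0, 0, -0.149], 60],
    [[0, 0, 0], [0, 0, -0.149], 60],
    [[0, 0, 0], [0, 0, -0.149], 60],
    [[0, 0, 0], [0, 0, 0], 60],
    [[0, 0, 0], [0, 0, 0], 60]
  ]
}}

```text
clock: 3.5
eef_pos: [550.5, 174.9, 231.0]
tcp_rot: [-3.141, -0.0, 2.402]
contact_force: [-0.6, -0.3, -0.5]
opening: 0.601
```

```bash
python3 - <<'E'
from h import *
d=snap('wrist','w1')
s=sense();print(s['clock'],s['eef_pos'],s['tcp_rot'],s['opening'],s['qpos'][5],s['contact_force'])
for X in [(549.6,174.8,105.5),(589.4,195.8,12),(509.8,154,12),(508.2,191.9,12)]: print(w2px(d,X))
E
```

```text
3.55 [550.59982896 174.93278964 231.0918369 ] [-3.14127920e+00 -1.90261875e-04  2.40261828e+00] 0.5992439759572818 -0.5267986484559072 [-0.31692661 -0.46140924  0.19426   ]
[314.43555134 192.80750331]
[346.38395843 183.7671646 ]
[282.117645   160.90360968]
[302.55861923 139.94969364]
```

View pics/w1.png

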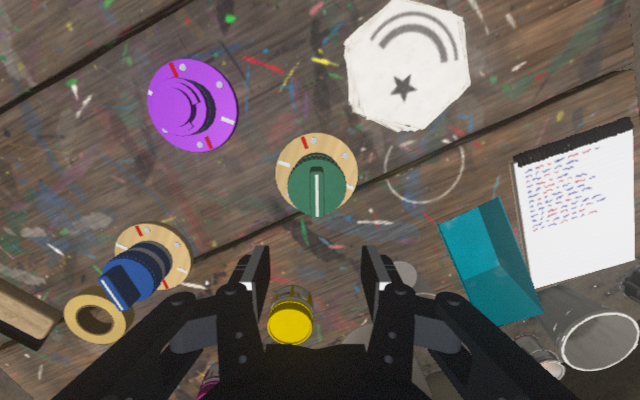

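The wrist view shows the green bar's line from (317,172) to (317.5,216), between the open fingers, and the white marks at (285,163) and (349,184), close to the predictions.

```bash
python3 - <<'E'
from h import *
crop('w1',270,125,365,225,6,'c2')
d=load('w1')
P=lambda u,v,z: px2w(d,u,v,z)[:2]
a=lambda v: np.degrees(np.arctan2(v[1],v[0]))
b1,b2=P(317,172,105.5),P(317.5,216,105.5);w1,w2=P(285,163,12),P(349,184,12)
print(b1,b2,(b1+b2)/2,np.linalg.norm(b1-b2),a(b1-b2),w1,w2,(w1+w2)/2,a(w2-w1))
E
```

```text
[535.665138   190.91837044] [570.05102875 160.37644139] [552.85808337 175.64740592] 45.991291695417324 138.3881624307895 [514.28705166 154.84806585] [591.99454432 198.16902862] [553.14079799 176.50854724] 29.139124231352074
```

View pics/c2.png

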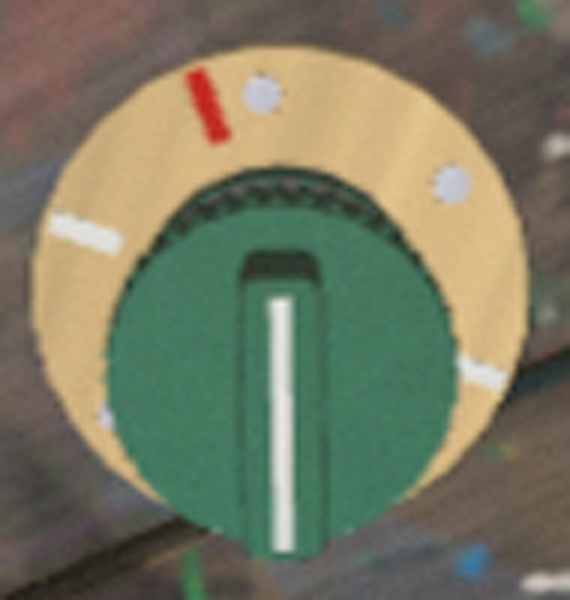

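The crop confirms the bar at about yaw 138° and centred near (552,175). I'll go down and grip it.

Emit:
{"api": "play_rows", "payload": {
  "moves": [
    [[-0.001, 0.001, 0.03], [0, 0, 0], 60],
    [[0, 0, 0.03], [0, 0, 0], 60],
    [[0, 0, 0.03], [0, 0, 0], 60],
    [[0, 0, 0.03], [0, 0, 0], 60],
    [[0, 0, 0.015], [0, 0, 0], 60],
    [[0, 0, 0.014], [0, 0, 0], 60],
    [[0, 0, 0], [0, 0, 0], 60],
    [[0, 0, 0], [0, 0, 0], 60]
  ]
}}

```text
clock: 4.35
eef_pos: [552.7, 175.2, 83.0]
tcp_rot: [3.141, 0.0, 2.406]
contact_force: [0.2, -1.2, 0.7]
opening: 0.599
```

Emit:
{"api": "play_rows", "payload": {
  "moves": [
    [[0, 0, 0], [0, 0, 0], 30],
    [[0, 0, 0], [0, 0, 0], 20],
    [[0, 0, 0], [0, 0, 0], 10],
    [[0, 0, 0], [0, 0, 0], 5],
    [[0, 0, 0], [0, 0, 0], 5],
    [[0, 0, 0], [0, 0, 0], 5],
    [[0, 0, 0], [0, 0, 0], 5]
  ],
  "squeeze": 30
}}

```text
clock: 5.05
eef_pos: [552.7, 175.2, 83.3]
tcp_rot: [3.14, 0.001, 2.407]
contact_force: [-0.8, -0.3, 5.7]
opening: 0.155
```

```bash
python3 - <<'E'
from h import *
d=snap('wrist','w2')
s=sense();print(s['clock'],s['eef_pos'],s['tcp_rot'],s['opening'],s['qpos'][5],s['contact_force'],s['wrist_torque'])
E
```

```text
5.1 [552.74554401 175.25355302  83.27318465] [3.14025476e+00 7.17019454e-04 2.40661301e+00] 0.16120446011558404 -0.531460205976316 [-0.30248047  0.2306961   5.63296648] [-0.03535439  0.2155236   0.01811543]
```

View pics/w2.png

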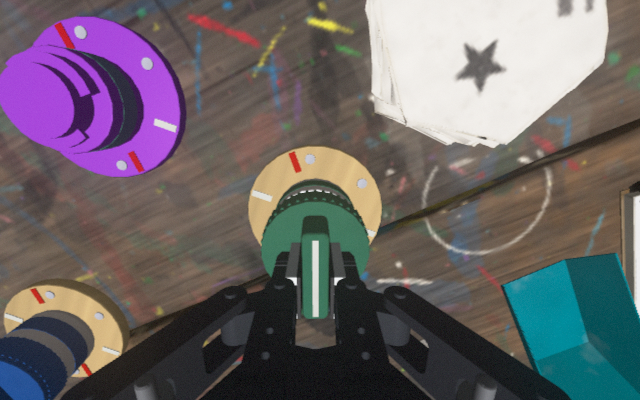

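The grip holds the bar (opening 0.16, almost no side force). I'll turn back to just short of the start.

Emit:
{"api": "play_rows", "payload": {
  "moves": [
    [[0, 0, 0], [0, 0, -0.1], 5],
    [[0, 0, 0], [0, 0, -0.1], 5],
    [[0, 0, 0], [0, 0, -0.1], 5],
    [[0, 0, 0], [0, 0, -0.1], 5],
    [[0, 0, 0], [0, 0, -0.1], 5],
    [[0, 0, 0], [0, 0, -0.1], 5],
    [[0, 0, 0], [0, 0, -0.1], 5],
    [[0, 0, 0], [0, 0, -0.1], 5],
    [[0, 0, 0], [0, 0, -0.1], 5],
    [[0, 0, 0], [0, 0, -0.1], 5],
    [[0, 0, 0], [0, 0, 0], 5],
    [[0, 0, 0], [0, 0, 0], 5]
  ]
}}

```text
clock: 6.3
eef_pos: [552.0, 175.0, 82.3]
tcp_rot: [-3.142, -0.0, -2.879]
contact_force: [0.6, 0.0, -0.1]
opening: 0.157
```

Emit:
{"api": "play_rows", "payload": {
  "moves": [
    [[0, 0, 0], [0, 0, -0.05], 5],
    [[0, 0, 0], [0, 0, -0.06], 5],
    [[0, 0, 0], [0, 0, -0.06], 5],
    [[0, 0, 0], [0, 0, -0.06], 5],
    [[0, 0, 0.001], [0, 0, 0], 5],
    [[0, 0, 0.001], [0, 0, 0], 5],
    [[0, 0, 0.001], [0, 0, 0], 5],
    [[0, 0, 0.001], [0, 0, 0], 5],
    [[0, 0, 0], [0, 0, 0], 5]
  ]
}}

```text
clock: 7.2
eef_pos: [552.0, 175.0, 78.1]
tcp_rot: [3.142, -0.0, -2.647]
contact_force: [-0.5, -0.3, -1.4]
opening: 0.156
```

It went down 4 mm with no resistance, so the lid is dropping in. Continuing.

Emit:
{"api": "play_rows", "payload": {
  "moves": [
    [[0, 0, 0.001], [0, 0, 0], 5],
    [[0, 0, 0.001], [0, 0, 0], 5],
    [[0, 0, 0.001], [0, 0, 0], 5],
    [[0, 0, 0.001], [0, 0, 0], 5],
    [[0, 0, 0.0005], [0, 0, 0], 5],
    [[0, 0, 0], [0, 0, 0], 5],
    [[0, 0, 0], [0, 0, 0], 5]
  ]
}}

```text
clock: 7.9
eef_pos: [552.2, 175.0, 74.8]
tcp_rot: [-3.142, 0.0, -2.646]
contact_force: [-3.9, -0.9, 11.8]
opening: 0.157
```

It has bottomed out at about 8 mm down. Now I turn it clockwise.

Emit:
{"api": "play_rows", "payload": {
  "moves": [
    [[0, 0, -0.0005], [0, 0, 0.08], 5],
    [[0, 0, 0], [0, 0, 0.08], 5],
    [[0, 0, 0], [0, 0, 0.08], 5],
    [[0, 0, 0], [0, 0, 0.08], 5],
    [[0, 0, 0], [0, 0, 0.08], 5],
    [[0, 0, 0], [0, 0, 0.08], 5],
    [[0, 0, 0], [0, 0, 0.08], 5],
    [[0, 0, 0], [0, 0, 0.08], 5],
    [[0, 0, 0], [0, 0, 0.08], 5],
    [[0, 0, 0], [0, 0, 0.08], 5],
    [[0, 0, 0], [0, 0, 0.03], 5],
    [[0, 0, 0], [0, 0, 0], 5],
    [[0, 0, 0], [0, 0, 0], 5]
  ]
}}

```text
clock: 9.2
eef_pos: [552.7, 175.3, 74.8]
tcp_rot: [3.141, 0.001, 2.808]
contact_force: [-0.9, 0.2, 4.9]
opening: 0.159
```

```bash
python3 - <<'E'
from h import *
s=sense();print(s['clock'],s['eef_pos'],s['tcp_rot'],s['opening'],s['contact_force'],s['wrist_torque'])
E
```

```text
9.2 [552.73037806 175.26964494  74.8143468 ] [3.14072845e+00 1.00371056e-03 2.80769621e+00] 0.159349670188018 [-0.87441686  0.17188423  4.88622602] [ 0.10509153 -0.00836183 -0.08813661]
```

Emit:
{"api": "play_rows", "payload": {
  "moves": [
    [[0, 0, 0], [0, 0, 0.02], 5],
    [[0, 0, 0], [0, 0, 0.02], 5],
    [[0, 0, 0], [0, 0, 0.02], 5],
    [[0, 0, 0], [0, 0, 0], 5],
    [[0, 0, 0], [0, 0, 0], 5]
  ]
}}

```text
clock: 9.7
eef_pos: [552.6, 175.0, 74.9]
tcp_rot: [3.141, 0.001, 2.748]
contact_force: [-1.3, -1.1, 6.6]
opening: 0.157
```

```bash
python3 - <<'E'
from h import *
s=sense();print(s['clock'],s['eef_pos'],s['tcp_rot'],s['opening'],s['contact_force'],s['wrist_torque'])
E
```

```text
9.7 [552.62124348 175.04802704  74.85934594] [3.14112277e+00 8.95004958e-04 2.74810265e+00] 0.15655003235993611 [-1.3317716  -1.10704283  6.5736476 ] [-0.11842182  0.08465775  0.02115718]
```

Emit:
{"api": "play_rows", "payload": {
  "moves": [
    [[0, 0, 0], [0, 0, 0.02], 5],
    [[0, 0, 0], [0, 0, 0.02], 5],
    [[0, 0, 0], [0, 0, 0], 5],
    [[0, 0, 0], [0, 0, 0], 5]
  ]
}}

```text
clock: 10.1
eef_pos: [552.5, 175.0, 74.8]
tcp_rot: [3.141, 0.001, 2.709]
contact_force: [-0.6, -2.0, 6.1]
opening: 0.156
```

```bash
python3 - <<'E'
from h import *
s=sense();print(s['clock'],s['eef_pos'],s['tcp_rot'],s['opening'],s['contact_force'],s['wrist_torque'])
snap('wrist','w3');crop('w3',220,120,420,330,2.8,'c3')
E
```

```text
10.1 [552.50902704 174.98215452  74.82609795] [3.14148917e+00 9.26650044e-04 2.70913739e+00] 0.15628910099818222 [-0.63194221 -2.04629881  6.07219538] [-0.16207932  0.09657797  0.47953157]
```

View pics/c3.png

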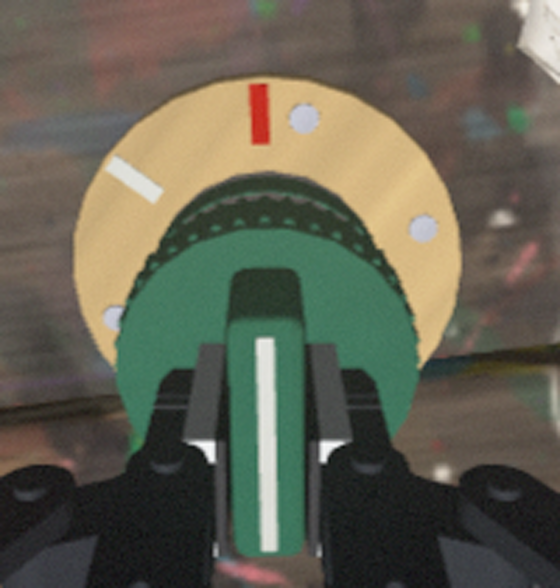

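The wrist torque rose to 0.48 N m and the bar lines up with the red mark at crop (260,112), so it is at the stop. I'll ease off, open and go up.

Emit:
{"api": "play_rows", "payload": {
  "moves": [
    [[0, 0, 0], [0, 0, -0.02], 5],
    [[0, 0, 0], [0, 0, 0], 20],
    [[0, 0, 0], [0, 0, 0], 40],
    [[0, 0, 0], [0, 0, 0], 60],
    [[0, 0, 0], [0, 0, 0], 60],
    [[0, 0, 0], [0, 0, 0], 60],
    [[0, 0, -0.02], [0, 0, 0], 60],
    [[0, 0, -0.03], [0, 0, 0], 60],
    [[0, 0, -0.03], [0, 0, 0], 60],
    [[0, 0, -0.03], [0, 0, 0], 60],
    [[0, 0, -0.03], [0, 0, 0], 60],
    [[0, 0, 0], [0, 0, 0], 60],
    [[0, 0, 0], [0, 0, 0], 60],
    [[0, 0, 0], [0, 0, 0], 60]
  ]
}}

```text
clock: 11.55
eef_pos: [551.4, 174.8, 213.1]
tcp_rot: [-3.14, -0.001, 2.727]
contact_force: [-1.4, -0.9, -0.5]
opening: 0.603
```

```bash
python3 - <<'E'
from h import *
s=sense();print(s['clock'],s['eef_pos'],s['opening'],s['contact_force'])
snap('wrist','w4');snap('side','d4')
crop('w4',240,110,400,240,4,'c4');crop('d4',220,140,420,310,2.2,'c5')
a,b=cv2.imread('pics/c4.png'),cv2.imread('pics/c5.png')
a=cv2.resize(a,(400,325));b=cv2.resize(b,(382,325));cv2.imwrite('pics/fin.png',np.hstack([a,b]))
E
```

```text
11.55 [551.39176342 174.82782769 213.13855106] 0.6027217697858761 [-1.35763269 -0.92136166 -0.45487986]
```

View pics/fin.png

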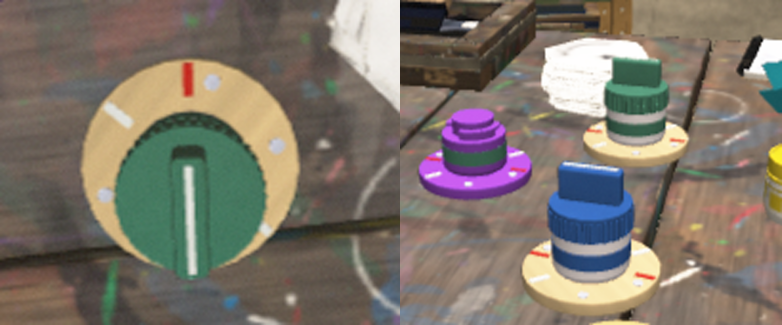

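The green lid is down and level, its bar lines up with the red mark, and the gripper is clear. The blue lid looks unchanged.

```bash
python3 -c "
from rig import *
print(sign_off())"
```

```text
the job is handed in; nothing more can be done
None
```

The green lid is closed and released, and the job is handed in; `sign_off()` gives no verdict.

- **Turning back:** I gripped the bar and turned the lid about 70° counter-clockwise to the white marks. It dropped about 8 mm into the thread, and the hand went down with it.
- **Closing:** I turned it about 53° clockwise, until the wrist torque rose to 0.48 N m at the stop. Then I let go and moved up.
- **Last checks:** At about 11.6 s the pictures showed the lid down and level, its bar in line with the red mark. The gripper was clear at TCP height 213 mm. The blue lid was never approached, and by eye it looked unchanged.
- **Disagreement:** The scene and wrist cameras put the bar's centre about 3 mm apart. I aimed between them, and the grip showed almost no side force. No check failed.

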